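Slide the parts caddy to the free shelf place

ROBOT

A 6-joint arm with a two-finger parallel gripper is mounted at the origin on the work surface. World frame = base frame: x ahead of the robot, y to its left, z up, the work surface at z = 0. Lengths are in m, angles in rad, forces in N, time in s.
With the tool pointing down it reaches from about 0.25 to 0.775 m from the base axis. Payload 8.9 kg.
Tool frame: the origin (TCP) lies midway between the tips of the shut fingers; the grasp point (between the pads) lies 19 mm behind it; x points along the fingers, z is the direction in which the jaws open and shut, and the axes are right-handed (so a half turn about x gives the same grasp; the last joint's range is limited). The gripper opens to 85 mm and grips with 20 to 120 N. Pads are 22 mm wide; open, the fingers measure 114 mm over their backs; the gripper's body (76 mm by 85 mm) begins 54 mm behind the grasp point. The pads swing forward as they close: fully open they stand 13 mm farther back than shut.
Start: joints at [-1.335, 0.291, -0.153, 1.127, 0, 1.431], TCP at [0.192, -0.489, 0.231] pointing down, gripper open.
Joint ranges: [-2.52, 2.52], [-0.91, 1.74], [-1.3, 1.37], [-1.96, 2.02], [-1.52, 1.47], [-3.14, 3.14]. Speed limits (rad/s): [2.22, 2.22, 2.79, 3.14, 3.14, 3.14].

INTERFACE

Orientations are given as [roll, pitch, yaw] about the fixed x, y, z axes, in that order (R = Rz(yaw) Ry(pitch) Rx(roll)).
In Python, from rig import r gives the robot as it stands. The module is installed in compiled form; this text tells all that it offers.
- The arm moves only by the shell command python3 -m jog 'ROWS' [FORCE]. ROWS is JSON, a list of rows, each an object with "angular": the turn, a rotation vector about the tool's x, y, z in degrees, a list of three; "xyz": the shift along the tool's x, y, z in mm, a list of three; "grip": the gripper's target within -1 to 1 (shut at 1, half-way at 0, fully open at -1). In form: [{"angular": [rx, ry, rz], "xyz": [tx, ty, tz], "grip": grip}, ...]. A call has 1 to 12 rows; each row shifts and turns the pose as measured when the row begins, along the tool's axes as they then stand; what a row does not reach is not made up. A row lasts 1/10 s, in which the tool goes at most 50 mm and 8.59 degrees, less where a joint would pass 70% of its speed; a pose out of reach is approached as far as the arm can. A call with a gripper value outside its range is refused whole. The fingers move at their own pace and stop on an object; FORCE is the grip in N (left out, the last holds). Time passes only in rows, so rows that do not move let the fingers close. It gives the time, the measured TCP pose, the force and the opening at its end, in the units of the state.
- r.get_state(): the state, without advancing time (a new reading comes with each control period).
- r.capture(name): name is "scene" or "side" or "wrist"; returns the picture (420x560x3 uint8, red, green, blue); there is no depth.
- r.get_calibration(name): a dict with "K" (3x3 intrinsics, pixels), "D" ([k1, k2, p1, p2, k3] as OpenCV has them; the pictures are not rectified), "R" (3x3) and "t" (3): a world point X has camera coordinates R X + t; the wrist camera has in their place "tool_from_camera" (4x4, takes a point from camera to tool coordinates, whose origin is the TCP and whose axes are the tool frame's). Camera axes: x right, y down, z forward; pixel columns grow to the right and rows downward; lengths in m; the calibration is good to about 2 mm. A picture is of the moment at which its call begins: read the wrist's pose just before it. get_calibration takes no time and is no camera call.
- r.hand_in(): hands the job in, once; it reports no verdict.
The state is a dict: "t": time; "joints": joint angles; "joint_vel": joint speeds; "tau": joint torques, N m; "eef_pos": TCP position; "tool_rot": TCP orientation; "force": force on the tool from outside, world axes, zero at the start; "ft_torque": the same for the moment, N m; "gripper_width": opening from 0.0 (shut) to 1.0 (fully open).
Only numpy, scipy, OpenCV 4.12 (cv2) and the standard library are available. Lean on these libraries where they do the work, as an engineer would, in place of code of your own. Each camera call takes 0.05 s, during which the arm holds its last target. There are 200 camera calls.

TASK

Slide the oblong steel caddy of screw plugs sideways along the shelf board to the empty taped place, without lifting it off the board or tipping it. Leave it there centred in the outline and square with it, and do not move the round steel tub.

Things in the scene. Friction and masses are not known exactly. Their poses are not given: they have to be found in the camera images.
- caddy: Oblong steel caddy to slide, loose on the board, 0.4-0.85 kg: 80 mm along its x, 110 along y, walls 40 high, screw plugs in it. Over its middle a black flat handle bar along y: 16 mm thick (x), 22 high, 98 long, centre 78 above the underside, clear air below it. Starts in a taped place, up to 15 degrees askew. Origin: centre of underside, z up; both ways round alike. Slides easily.
- tub: Round open steel tub, a bystander to leave alone: 96 mm across, walls 40 mm high, with a like black handle bar, top 89 mm above the underside. It stands in the third taped place. Origin: centre of its underside, z up.
- free_place: Empty one of three like taped places, a flat white outline 110 mm (its x) by 140 mm (its y) inside; the caddy's y goes along its y. Origin: centre, on the board's level top, 16 mm above the table. Places form a triangle, 190-370 mm apart: the straight way from caddy to here is clear. A carton (flaps to 100 mm) and a bin (60 mm) stand at the board's far corners.
Things that resemble listed ones, but are neither listed nor needed, are in the scene too. Leave any red look-alike of the caddy alone.

How it is judged:
At the end, for the whole second after the job is handed in: The oblong caddy stands at rest, upright and flat on the board in the empty taped place: its centre within 20 mm of the outline's centre, its long side within 0.2 rad (11 degrees) of the outline's long side (horizontal distance between caddy and free_place below 0.02 m and angle between the y axis of caddy and the y axis of free_place, either way round below 0.2 rad and angle between caddy's own z axis and vertical below 0.1 rad and height (world z) of caddy below 0.022 m and linear speed of caddy below 0.02 m/s); the robot touches nothing.
It fails at once if the caddy is lifted more than 12 mm off the board (height (world z) of caddy above 0.028 m).
It fails at once if the caddy is tipped by more than 0.25 rad (angle between caddy's own z axis and vertical above 0.25 rad).
It fails at once if the round tub is moved by more than 20 mm (distance of tub from where it was at the start of the episode above 0.02 m).
It also fails if it takes over 35 s, if anything falls off the work surface, if the arm or the gripper's body presses on something with over 40 N, if the wrist force passes 120 N, or if a joint passes its speed limit or range.

## Working session

There is one attempt and no reset: what is moved stays moved. The work goes in short steps, Python scripts to look and compute and a shell command to move; the robot and the scene stay as the last step left them, time stands still between calls to the robot, and variables do not carry over. Pictures are saved under pics/ and viewed, about 8 in all and at most 12, crops included, and the job is handed in when it is done.

```bash
mkdir -p pics && python3 - <<'E'
from rig import r
import cv2,numpy as np
print(r.get_state())
for n in("scene","side"):
    c=r.get_calibration(n);print(n,c)
    cv2.imwrite(f"pics/{n}0.png",r.capture(n)[:,:,::-1])
print(r.get_calibration("wrist"))
E
```

```text
{'t': 0.0, 'joints': array([-1.33533292e+00,  2.91284118e-01, -1.54093033e-01,  1.12667578e+00,
        1.04013362e-05,  1.43149200e+00]), 'joint_vel': array([-1.58872003e-03,  2.60494076e-04, -2.33638268e-05, -9.31519998e-04,
        3.12292324e-04,  3.60898983e-04]), 'tau': array([ 3.59659170e-04, -5.37142682e+01,  3.31373334e+01,  1.58533448e-02,
       -3.29218619e-04, -1.39932550e-05]), 'eef_pos': array([ 0.19208766, -0.48815687,  0.23074272]), 'tool_rot': array([2.99401115, 1.56953968, 1.79798255]), 'force': array([ 0.70806732, -0.24204878, -0.28649513]), 'ft_torque': array([-0.02536193, -0.00621833,  0.04414582]), 'gripper_width': 1.0008188095772308}
scene {'K': array([[542.32060738,   0.        , 292.58273455],
       [  0.        , 542.32060738, 215.32948489],
       [  0.        ,   0.        ,   1.        ]]), 'D': array([-0.09291209,  0.        ,  0.        ,  0.        ,  0.        ]), 'R': array([[-0.65549403,  0.75516291,  0.00751966],
       [ 0.58929023,  0.5176902 , -0.6202692 ],
       [-0.47229715, -0.4021515 , -0.78435296]]), 't': array([ 0.3079655 , -0.26701971,
[... 363 characters left out ...]
      [ 0.34856672, -0.7818916 , -0.51686243]]), 't': array([0.42895522, 0.14459111, 0.64083591])}
{'K': array([[345.55100263,   0.        , 278.82962416],
       [  0.        , 345.55100263, 212.96144153],
       [  0.        ,   0.        ,   1.        ]]), 'D': array([-0.07008456,  0.        ,  0.        ,  0.        ,  0.        ]), 'tool_from_camera': array([[-1.10921035e-03, -2.90368102e-01,  9.56914382e-01,
        -1.42650616e-01],
       [-1.21996110e-03, -9.56913866e-01, -2.90369359e-01,
         7.36563041e-02],
       [ 9.99998641e-01, -1.48947902e-03,  7.07180978e-04,
         7.49255548e-04],
       [ 0.00000000e+00,  0.00000000e+00,  0.00000000e+00,
         1.00000000e+00]])}
```

View pics/scene0.png

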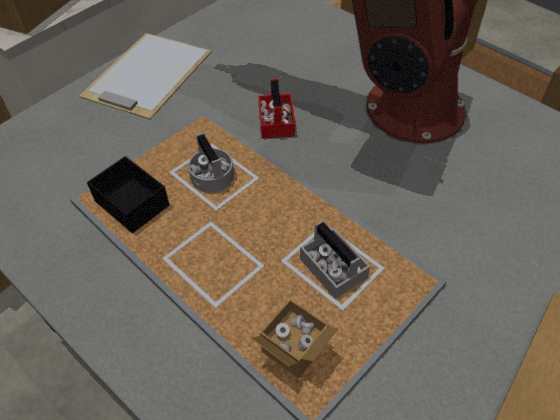

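View pics/side0.png

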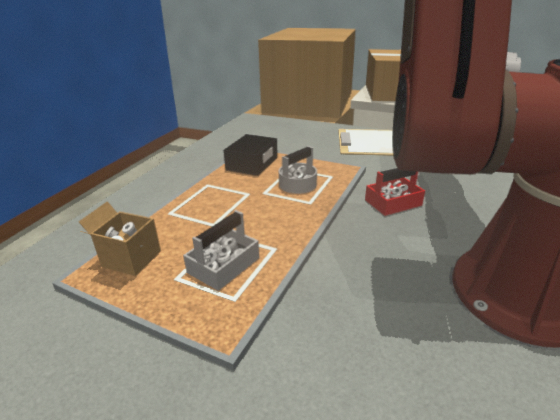

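```bash
cat > h.py <<'E'
from rig import r
import cv2,numpy as np
from scipy.spatial.transform import Rotation as Ro
def pose():
    s=r.get_state();return Ro.from_euler('xyz',s['tool_rot']).as_matrix(),np.array(s['eef_pos'])
def cam(n):
    c=r.get_calibration(n)
    if n!="wrist": return c['K'],c['D'],c['R'].T,-c['R'].T@c['t']
    T=c['tool_from_camera'];Rt,p=pose()
    return c['K'],c['D'],Rt@T[:3,:3],Rt@T[:3,3]+p
def cast(c,px,z):
    K,D,R,o=c
    u=cv2.undistortPoints(np.float64(px).reshape(-1,1,2),K,D).reshape(-1,2)
    d=np.c_[u,np.ones(len(u))]@R.T
    return (o+d*((z-o[2])/d[:,2])[:,None])[:,:2]
def blob(m,roi):
    x0,y0,x1,y1=roi;k=np.zeros_like(m);k[y0:y1,x0:x1]=m[y0:y1,x0:x1]
    cs=cv2.findContours(k,cv2.RETR_EXTERNAL,cv2.CHAIN_APPROX_NONE)[0]
    return max(cs,key=cv2.contourArea).reshape(-1,2)
def rect(P):
    (c,(w,h),_)=a=cv2.minAreaRect(np.float32(P*1000))
    b=cv2.boxPoints(a);e=max((b[1]-b[0],b[2]-b[1]),key=np.linalg.norm)
    return np.round(c,1),sorted([round(w,1),round(h,1)]),round(np.degrees(np.arctan2(e[1],e[0]))%180,1)
def masks(im):
    v=im.max(2).astype(int);s=v-im.min(2)
    return ((v>165)&(s<45)).astype(np.uint8)*255,(v<45).astype(np.uint8)*255
E
python3 - <<'E'
from h import *
for n,fr,cr in(("scene",(155,215,270,312),(305,215,365,275)),("side",(165,180,255,228),(195,208,250,250))):
    im=cv2.imread(f"pics/{n}0.png");w,b=masks(im);c=cam(n)
    print(n,"free",rect(cast(c,blob(w,fr),.016)))
    q=blob(b,cr);print("bar px",cv2.minAreaRect(q),rect(cast(c,q,.094)))
c=cam("scene");im=cv2.imread("pics/scene0.png");w,b=masks(im)
print("tub bar",rect(cast(c,blob(b,(190,130,225,175)),.094)))
R,p=pose();print(R)
E
```

```text
scene free (array([658.4, -41.7]), [123.4, 154.0], np.float32(87.7))
bar px ((335.9936218261719, 244.2615203857422), (52.122859954833984, 18.07334327697754), 55.561012268066406) (array([515.8, 142.5]), [34.6, 107.7], np.float32(68.7))
side free (array([660.3, -40.7]), [128.0, 157.7], np.float32(87.6))
bar px ((204.00001525878906, 244.50001525878906), (2.1213202476501465, 0.7071067094802856), 45.0) (array([516.5, 190. ]), [1.3, 4.5], np.float32(150.5))
tub bar (array([ 500.5, -211.5]), [20.5, 87.0], np.float32(67.8))
[[-2.37649063e-04  9.30585313e-01  3.66075019e-01]
 [ 1.15147727e-03  3.66075041e-01 -9.30584622e-01]
 [-9.99999309e-01  2.00374501e-04 -1.15854523e-03]]
```

```bash
python3 -m jog '[{"angular":[0,0,0],"xyz":[0,35,-31],"grip":-1},{"angular":[0,0,0],"xyz":[0,35,-31],"grip":-1},{"angular":[0,0,0],"xyz":[0,35,-31],"grip":-1},{"angular":[0,0,0],"xyz":[0,35,-31],"grip":-1},{"angular":[0,0,0],"xyz":[0,35,-31],"grip":-1},{"angular":[0,0,0],"xyz":[0,35,-31],"grip":-1},{"angular":[0,0,0],"xyz":[0,35,-31],"grip":-1},{"angular":[0,0,0],"xyz":[0,35,-31],"grip":-1},{"angular":[0,0,0],"xyz":[0,35,-31],"grip":-1},{"angular":[0,0,0],"xyz":[0,35,-31],"grip":-1},{"angular":[0,0,0],"xyz":[0,35,-31],"grip":-1},{"angular":[0,0,0],"xyz":[0,35,-31],"grip":-1}]' 40
python3 -c "
from h import *
R,p=pose();print(R,p,R.T@(np.array([.516,.142,.24])-p)*1000)"
```

```text
t: 1.3
eef_pos: [0.4528, 0.0263, 0.2288]
tool_rot: [3.0, 1.569, 1.794]
force: [0.9, -1.1, 0.3]
gripper_width: 1.0
[[-3.52187869e-04  9.34414092e-01  3.56188406e-01]
 [ 1.55325182e-03  3.56188510e-01 -9.34412828e-01]
 [-9.99998732e-01  2.24161427e-04 -1.57682566e-03]] [0.45275424 0.02630348 0.22876846] [-11.07409086 100.31001987 -85.59861694]
```

```bash
python3 -m jog '[{"angular":[0,0,0],"xyz":[-4,34,-29],"grip":-1},{"angular":[0,0,0],"xyz":[-4,34,-29],"grip":-1},{"angular":[0,0,0],"xyz":[-4,34,-29],"grip":-1},{"angular":[-8,0,0],"xyz":[0,0,0],"grip":-1},{"angular":[-8,0,0],"xyz":[0,0,0],"grip":-1},{"angular":[-8,0,0],"xyz":[0,0,0],"grip":-1},{"angular":[-8,0,0],"xyz":[0,0,0],"grip":-1},{"angular":[-8,0,0],"xyz":[0,0,0],"grip":-1},{"angular":[-8,0,0],"xyz":[0,0,0],"grip":-1},{"angular":[0,0,0],"xyz":[0,0,0],"grip":-1}]'
python3 -c "
from h import *
R,p=pose();print(R,p,R.T@(np.array([.516,.142,.24])-p)*1000)
cv2.imwrite('pics/w1.png',r.capture('wrist')[:,:,::-1])"
```

```text
t: 2.3
eef_pos: [0.5182, 0.1574, 0.2368]
tool_rot: [-3.033, 1.564, 2.922]
force: [-0.2, 0.5, 0.4]
gripper_width: 1.002
[[-6.97192450e-03  3.22408090e-01  9.46575098e-01]
 [ 1.55739273e-03  9.46600457e-01 -3.22405257e-01]
 [-9.99974483e-01 -7.73595937e-04 -7.10174293e-03]] [0.51820227 0.15735137 0.23675709] [ -3.25138229 -15.24415203   2.84172152]
```

View pics/w1.png

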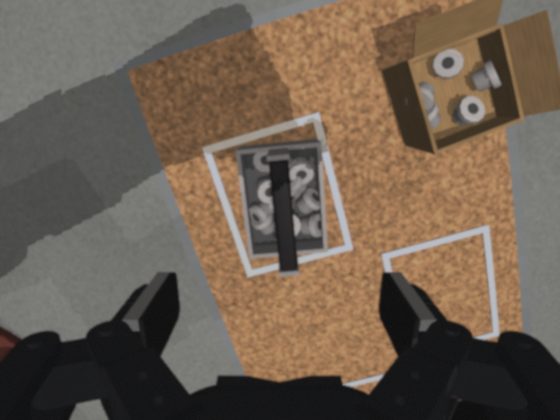

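```bash
python3 - <<'E'
from h import *
im=cv2.imread("pics/w1.png");c=cam("wrist")
b=(im.max(2)<38).astype(np.uint8)*255
q=blob(b,(262,150,305,276));print(cv2.minAreaRect(q))
for z in(.105,.094):
  C,wh,a=rect(cast(c,q,z));print(z,C,wh,a)
R,p=pose()
print("tool z ang",np.degrees(np.arctan2(R[1,2],R[0,2])))
print("move tool",R.T@(np.r_[C/1000,.078]-p)*1000)
E
```

```text
((278.9931335449219, 177.91725158691406), (33.21819305419922, 17.771732330322266), 85.2363510131836)
0.105 [524.  175.4] [14.3, 27.2] 76.0
0.094 [523.2 173.4] [14.9, 28.2] 76.0
tool z ang -19.07691510150187
move tool [158.71684188  16.92758244   0.59498926]
```

```bash
python3 - <<'E'
from h import *
im=cv2.imread("pics/w1.png");c=cam("wrist");R,p=pose()
print(im[165:275:15,276:296:4].max(2))
for t in(45,55,62):
  b=cv2.morphologyEx((im.max(2)<t).astype(np.uint8)*255,cv2.MORPH_OPEN,np.ones((7,7)))
  q=blob(b,(262,150,305,276));print(t,cv2.minAreaRect(q))
  C,wh,a=rect(cast(c,q,.105));print(C,wh,a)
  print(R.T@(np.r_[C/1000,.078]-p)*1000)
E
```

```text
[[ 33  34  31  70  99]
 [ 29  28  29  28 123]
 [ 43  47  49  45 109]
 [ 38  44  47  47  39]
 [ 36  42  44  45  46]
 [ 54  39  41  44  40]
 [147  38  41  42  41]
 [161  72  52  65  75]]
45 ((286.06927490234375, 245.05386352539062), (48.24951171875, 17.985036849975586), 82.87498474121094)
[510.5 118.1] [15.4, 44.3] 77.4
[158.71867467 -39.4862271    6.66640507]
55 ((282.8208312988281, 215.163818359375), (109.3345718383789, 19.808393478393555), 84.42780303955078)
[516.1 142.6] [16.8, 95.6] 76.8
[158.71804841 -14.50145511   3.95141555]
62 ((283.3623046875, 215.01275634765625), (109.66055297851562, 20.928993225097656), 84.70991516113281)
[516.8 142.6] [17.8, 95.7] 75.6
[158.71315729 -14.27267294   4.61295526]
```

```bash
python3 -m jog '[{"angular":[-5.5,0,0],"xyz":[0,-14.5,4.5],"grip":-1},{"angular":[0,0,0],"xyz":[40,0,0],"grip":-1},{"angular":[0,0,0],"xyz":[40,0,0],"grip":-1},{"angular":[0,0,0],"xyz":[35,0,0],"grip":-1},{"angular":[0,0,0],"xyz":[0,0,0],"grip":-1},{"angular":[0,0,0],"xyz":[0,0,0],"grip":-1}]' 40
python3 -c "
from h import *
R,p=pose();print(np.degrees(np.arctan2(R[1,2],R[0,2])),R[:,0],p,R.T@(np.array([.5165,.1426,.078])-p)*1000)"
```

```text
t: 2.95
eef_pos: [0.5182, 0.1418, 0.12]
tool_rot: [2.935, 1.566, 2.676]
force: [0.5, 0.0, 0.1]
gripper_width: 1.001
-14.835293169755767 [-0.00390226  0.00195954 -0.99999047] [0.51816276 0.14182058 0.11999805] [42.00566044  0.29010192 -1.62738087]
```

```bash
python3 -m jog '[{"angular":[-1.3,0,0],"xyz":[21,0,-1.5],"grip":-1},{"angular":[0,0,0],"xyz":[21,0,0],"grip":-1},{"angular":[0,0,0],"xyz":[0,0,0],"grip":-1},{"angular":[0,0,0],"xyz":[0,0,0],"grip":0.3},{"angular":[0,0,0],"xyz":[0,0,0],"grip":0.5},{"angular":[0,0,0],"xyz":[0,0,0],"grip":0.7},{"angular":[0,0,0],"xyz":[0,0,0],"grip":1},{"angular":[0,0,0],"xyz":[0,0,0],"grip":1},{"angular":[0,0,0],"xyz":[0,0,0],"grip":1},{"angular":[0,0,0],"xyz":[0,0,0],"grip":1},{"angular":[0,0,0],"xyz":[0,0,0],"grip":1}]' 40
python3 -c "
from h import *
R,p=pose();print(np.degrees(np.arctan2(R[1,2],R[0,2])),R,p,r.get_state()['force'])
cv2.imwrite('pics/g1.png',r.capture('side')[:,:,::-1])"
```

```text
t: 4.05
eef_pos: [0.5241, 0.1435, 0.0892]
tool_rot: [0.591, 1.559, 0.348]
force: [0.2, -0.0, 0.7]
gripper_width: 0.176
-13.928692984206231 [[ 0.0111474   0.24064573  0.970549  ]
 [ 0.00404298  0.97059053 -0.24070246]
 [-0.99992969  0.00660711  0.00984663]] [0.52408093 0.14351646 0.08924787] [ 0.1935587  -0.02561058  0.73726433]
```

View pics/g1.png

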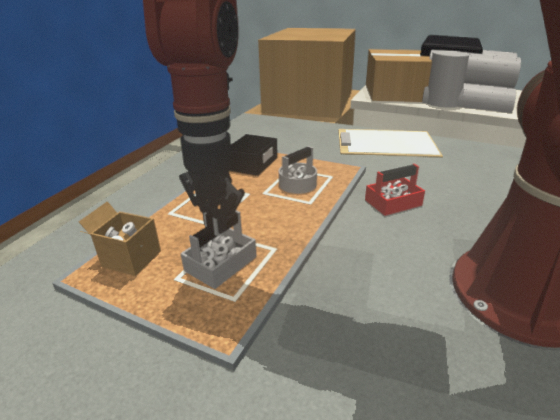

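```bash
python3 -m jog '[{"angular":[0,0,0],"xyz":[0,-6,7],"grip":1},{"angular":[0,0,0],"xyz":[0,-10,12],"grip":1},{"angular":[0,0,0],"xyz":[0,-10,12],"grip":1},{"angular":[0,0,0],"xyz":[0,-10,12],"grip":1},{"angular":[0,0,0],"xyz":[0,0,0],"grip":1}]' 40
python3 -c "
from h import *
R,p=pose();print(np.degrees(np.arctan2(R[1,2],R[0,2])),R,p,r.get_state()['force'],r.get_state()['gripper_width'])
print(R.T@(np.array([.659,-.041,.089])-p)*1000)"
```

```text
t: 4.6
eef_pos: [0.5595, 0.0948, 0.0893]
tool_rot: [0.649, 1.559, 0.407]
force: [1.8, -0.8, -0.3]
gripper_width: 0.173
-13.889717858909707 [[ 0.0105514   0.23998633  0.97071892]
 [ 0.00454628  0.97075142 -0.24004378]
 [-0.999934    0.00694595  0.00915174]] [0.55951989 0.09475383 0.08931382] [ 1.80083164 -0.81935019 -0.27360533] 0.17325164903217838
[   0.7462799  -107.9115393   129.15121648]
```

```bash
python3 -m jog '[{"angular":[0,0,0],"xyz":[0,-10,12],"grip":1},{"angular":[0,0,0],"xyz":[0,-13,16],"grip":1},{"angular":[0,0,0],"xyz":[0,-13,16],"grip":1},{"angular":[0,0,0],"xyz":[0,-13,16],"grip":1},{"angular":[0,0,0],"xyz":[0,-13,16],"grip":1},{"angular":[0,0,0],"xyz":[0,-13,16],"grip":1},{"angular":[0,0,0],"xyz":[0,-13,16],"grip":1},{"angular":[-3,0,0],"xyz":[0,-7,8],"grip":1},{"angular":[-3,0,0],"xyz":[0,0,0],"grip":1},{"angular":[-3,0,0],"xyz":[0,0,0],"grip":1},{"angular":[-3,0,0],"xyz":[0,0,0],"grip":1},{"angular":[0,0,0],"xyz":[0,0,0],"grip":1}]' 40
python3 -c "
from h import *
R,p=pose();print(np.degrees(np.arctan2(R[1,2],R[0,2])),R,p,r.get_state()['force'],r.get_state()['gripper_width'])
print(R.T@(np.array([.659,-.041,.089])-p)*1000)
cv2.imwrite('pics/s2.png',r.capture('scene')[:,:,::-1])"
```

```text
t: 5.8
eef_pos: [0.6567, -0.0401, 0.0893]
tool_rot: [0.614, 1.559, 0.584]
force: [-1.2, 1.6, 1.7]
gripper_width: 0.179
-1.742326521126095 [[ 0.00974842  0.03033967  0.99949211]
 [ 0.00644302  0.99951695 -0.03040326]
 [-0.99993173  0.00673613  0.00954824]] [ 0.65670968 -0.04006706  0.08928603] [-1.20780895  1.59076225  1.70379741] 0.17857452225747963
[ 0.30232188 -0.86493281  2.31479072]
```

View pics/s2.png

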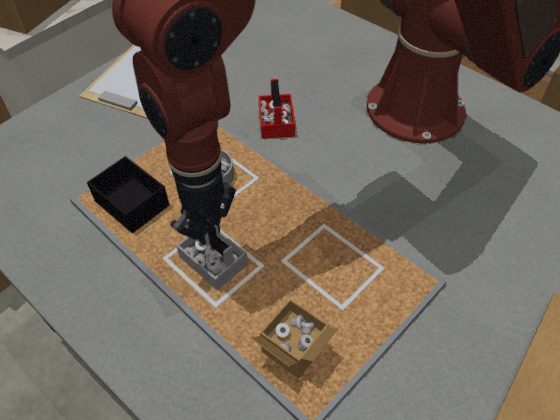

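```bash
python3 -m jog '[{"angular":[0,0,0],"xyz":[0,-1,2.3],"grip":1},{"angular":[0,0,0],"xyz":[0,0,0],"grip":1},{"angular":[0,0,0],"xyz":[0,0,0],"grip":0.3},{"angular":[0,0,0],"xyz":[0,0,0],"grip":-0.3},{"angular":[0,0,0],"xyz":[0,0,0],"grip":-0.6},{"angular":[0,0,0],"xyz":[0,0,0],"grip":-0.6},{"angular":[0,0,0],"xyz":[-25,0,0],"grip":-0.6},{"angular":[0,0,0],"xyz":[-40,0,0],"grip":-1},{"angular":[0,0,0],"xyz":[-40,0,0],"grip":-1},{"angular":[0,0,0],"xyz":[-40,0,0],"grip":-1},{"angular":[0,0,0],"xyz":[0,0,0],"grip":-1}]' 40
python3 - <<'E'
from h import *
R,p=pose();print(p,R[:,0])
im=r.capture('wrist')[:,:,::-1].copy();cv2.imwrite('pics/w2.png',im)
cv2.imwrite('pics/s3.png',r.capture('scene')[:,:,::-1])
np.save('p2.npy',np.c_[R,p])
E
```

```text
t: 6.95
eef_pos: [0.6572, -0.0433, 0.238]
tool_rot: [0.577, 1.562, 0.541]
force: [1.0, -0.4, 0.2]
gripper_width: 0.996
[ 0.65724359 -0.04331478  0.2380333 ] [ 0.00764841  0.00459034 -0.99996021]
```

View pics/w2.png

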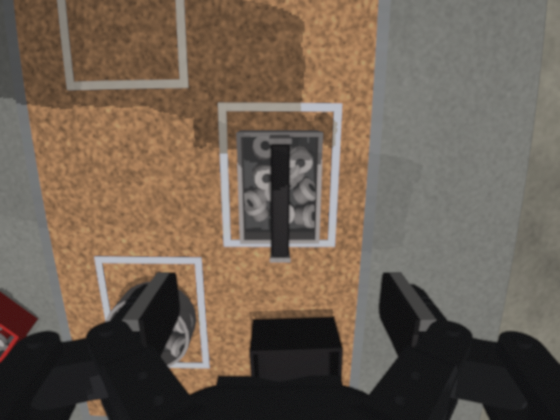

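View pics/s3.png

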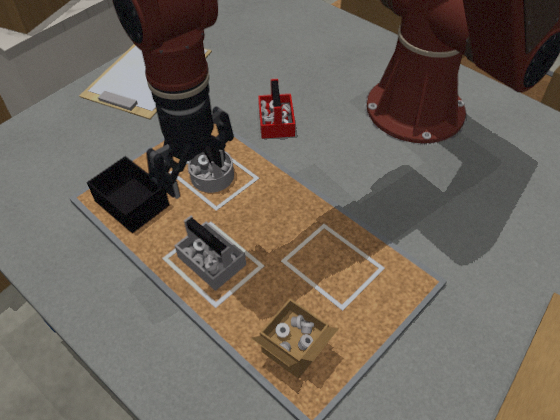

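```bash
python3 - <<'E'
from h import *
im=cv2.imread("pics/w2.png");c=cam("wrist");w,b=masks(im)
b=cv2.morphologyEx((im.max(2)<55).astype(np.uint8)*255,cv2.MORPH_OPEN,np.ones((7,7)))
print("wrist bar",rect(cast(c,blob(b,(262,130,305,262)),.105)))
print("rim",rect(cast(c,[(237,131),(323,131),(320,243),(240,243)],.056)))
print("outline outer, hand-read",rect(cast(c,[(218,102),(342,103),(335,247),(223,247)],.016)))
im=cv2.imread("pics/s3.png");c=cam("scene")
for t in(45,55):
  b=(im.max(2)<t).astype(np.uint8)*255
  print("scene bar",rect(cast(c,blob(b,(183,215,232,256)),.094)))
i0=cv2.imread("pics/scene0.png")
print("tub bar",[rect(cast(c,blob(masks(i)[1],(190,130,225,175)),.094)) for i in (i0,)])
E
```

```text
wrist bar (array([655.3, -43. ]), [16.6, 93.2], np.float32(88.3))
rim (array([656.5, -42.8]), [79.5, 108.7], np.float32(87.8))
outline outer, hand-read (array([655.8, -40. ]), [125.7, 155.7], np.float32(87.7))
scene bar (array([658.7, -48.7]), [23.8, 102.1], np.float32(87.8))
scene bar (array([659.4, -48.1]), [25.2, 103.4], np.float32(87.8))
tub bar [(array([ 500.5, -211.5]), [20.5, 87.0], np.float32(67.8))]
```

```bash
python3 -c "
from rig import r
print(r.hand_in(), r.get_state()['t'])"
```

```text
the job is handed in; nothing more can be done
the job is handed in; nothing more can be done
```

I gripped the caddy by its handle bar, slid it along the board into the empty taped place and turned it square. I then let go, raised the arm clear and handed in, at about 7 s on the robot's clock.

- **Wrist camera, last check:** the caddy's rim and bar centre are about 3 mm from the outline's centre. The long sides agree within about 1 degree.
- **Scene camera:** it disagreed a little. It put the bar about 7 to 8 mm off in y, probably because the bar's side face and shadow were in the mask. That is still within the 20 mm limit, and the angle agreed to 0.1 degree.
- **Tub:** in the last scene picture it stands where it was by eye. I did not measure its position again, because the fingers partly hid its handle.
- **Grasp:** it ended about 11 mm higher than planned, with the tool at 89 mm instead of 78 mm, and the tool had drifted about 6 mm in x. I did not find out why. The grip held, the height stayed constant through the slide, and the forces I read between moves stayed within a few newtons.

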